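Tip a small battery upright on the charging mat

ROBOT

A 6-joint arm with a two-finger parallel gripper is mounted at the origin on the work surface. World frame = base frame: x ahead of the robot, y to its left, z up, the work surface at z = 0. Lengths are in m, angles in degrees, forces in N, time in s.
With the tool pointing down it reaches from about 0.25 to 0.725 m from the base axis. Payload 9.7 kg.
Tool frame: the origin (TCP) lies on the front face of the gripper's body, between the roots of the fingers; the fingertips stand bot.nose_length ahead of it and the grasp point (between the pads) lies 54 mm ahead of it (bot.nose_length is the distance from the TCP to the fingertips, in m); y points along the fingers, x is the direction in which the jaws open and shut, and the axes are right-handed (so a half turn about y gives the same grasp; the last joint's range is limited). The gripper opens to 85 mm and grips with 20 to 120 N. Pads are 22 mm wide; open, the fingers measure 114 mm over their backs; the gripper's body (76 mm by 85 mm) begins 54 mm behind the grasp point. The pads swing forward as they close: fully open they stand 13 mm farther back than shut.
Start: joints at [67.895, 4.979, 10.078, 95.1, 0, 90], TCP at [0.207, 0.51, 0.304] pointing down, gripper open.
Joint ranges: [-179.16, 179.16], [-48.56, 103.87], [-65.8, 70.77], [-126.05, 130.52], [-82.76, 87.17], [-180, 180]. Speed limits (degrees/s): [127.2, 127.2, 147.25, 180, 180, 180].

INTERFACE

Orientations are given as [roll, pitch, yaw] about the fixed x, y, z axes, in that order (R = Rz(yaw) Ry(pitch) Rx(roll)).
In Python, from workcell import bot gives the robot as it stands. The module is installed in compiled form; this text tells all that it offers.
- The arm moves only by the shell command python3 -m crank 'ROWS' [FORCE]. ROWS is JSON, a list of rows, each an object with "travel": the shift along the tool's x, y, z each as a share of 0.15 m, from -1 to 1, a list of three; "rot": the turn, a rotation vector about the tool's x, y, z each as a share of 90 degrees, from -1 to 1, a list of three; "claw": the opening, from -1 (shut) to 1 (fully open). In form: [{"travel": [tx, ty, tz], "rot": [rx, ry, rz], "claw": claw}, ...]. A call has 1 to 20 rows; each row is the pose to reach, as a shift and turn from the pose measured when the call began, along the tool's axes at that moment; what a row does not reach only later rows make up. A row lasts 1/10 s, in which the tool goes at most 50 mm and 8.59 degrees, less where a joint would pass 70% of its speed; a pose out of reach is approached as far as the arm can. A call with a number of a shift or a turn outside -1 to 1 is refused whole. A call with a gripper value outside its range is refused whole. The fingers move at their own pace and stop on an object; FORCE is the grip in N (left out, the last holds). Time passes only in rows, so rows that repeat a pose let the fingers close. It gives the time, the measured TCP pose, the force and the opening at its end, in the units of the state.
- bot.get_obs(): the state, without advancing time (a new reading comes with each control period).
- bot.camera(name): name is "side" or "top"; returns the picture (480x640x3 uint8, blue, green, red); there is no depth.
- bot.get_calibration(name): a dict with "vfov" (degrees; the focal length in pixels is half the picture's height over the tangent of half this angle, whatever the lens; pixels are square), "cx", "cy" (the principal point, pixels), "camera_from_world" (4x4, takes a point from world to camera coordinates). Camera axes: x right, y down, z forward; pixel columns grow to the right and rows downward; lengths in m; the calibration is good to about 2 mm. A picture is of the moment at which its call begins. get_calibration takes no time and is no camera call.
- bot.job_done(): hands the job in, once; it reports no verdict.
The state is a dict: "time": time; "q": joint angles; "qd": joint speeds; "joint_efforts": joint torques, N m; "ee_pos": TCP position; "tcp_rot": TCP orientation; "wrist_force": force on the tool from outside, world axes, zero at the start; "torque": the same for the moment, N m; "opening": finger opening in m.
Only numpy, scipy, OpenCV 4.12 (cv2) and the standard library are available. Lean on these libraries where they do the work, as an engineer would, in place of code of your own. Each camera call takes 0.05 s, during which the arm holds its last target. There are 200 camera calls.

TASK

One of the two small sealed batteries on the bench's rubber mat has been left standing on its end, with its terminals pointing sideways. Tip it a quarter turn over its bottom edge, without lifting it off the mat, so that it rests on the mat the right way up with its terminals on top. Leave the other battery and the small carton standing where they are.

Things in the scene. Friction and masses are not known exactly. Their poses are not given: they have to be found in the camera images.
- battery_center (a point): Middle of the battery to tip: grey box 97x43x52 mm, 0.6 kg, free, standing 97 mm tall on an end. Its x axis points out of the black lid (level at first, up when done), 26 mm off; y: the 43 mm width; z: the length, up at first. Two 6 mm tab terminals on the lid, 39 mm below the middle. Pushed high on the lid it tips over the opposite edge without sliding; beyond 28 degrees it falls by itself.
- twin_center (a point): Middle of the other battery, of the same make and size, already the right way up on the mat: terminals and black lid on top, 97 mm long along its own x, 43 mm wide in y, 52 mm high in z. To be left alone.
- carton_center (a point): Middle of a small cardboard carton standing on the mat, 52 mm (x) by 45 mm (y) by 100 mm tall (z), with a paper strip round it and no terminals. To be left alone.
- mat: Grey-green rubber mat fixed on the bench, 360 mm (x) by 640 mm (y), 4 mm thick; its origin is at the centre of its underside, on the bench top. The three things stand on it side by side along its y, at least 160 mm apart between middles.

How it is judged (in metres and radians):
At the end, for the whole second after the job is handed in: The battery that stood on its end rests the right way up, its lid within 10 degrees of facing straight up, with its middle over the mat and no more than 40 mm above the bench top (angle between battery_center's own x axis and vertical below 0.175 rad and x of battery_center in the frame of mat between -0.18 and 0.18 m and y of battery_center in the frame of mat between -0.32 and 0.32 m and z of battery_center in the frame of mat below 0.04 m); the robot touches nothing.
It fails at once if the battery is lifted: its middle rises above 90 mm over the bench (height (world z) of battery_center above 0.09 m).
It fails at once if the other battery is shifted more than 20 mm (distance of twin_center from where it was at the start of the episode above 0.02 m).
It fails at once if the carton is shifted more than 20 mm or tipped (distance of carton_center from where it was at the start of the episode above 0.02 m or angle between carton_center's own z axis and vertical above 0.35 rad).
It also fails if it takes over 29 s, if anything falls off the work surface, if the arm or the gripper's body presses on something with over 40 N, if the wrist force passes 120 N, or if a joint passes its speed limit or range.

## Working session

There is one attempt and no reset: what is moved stays moved. The work goes in short steps, Python scripts to look and compute and a shell command to move; the robot and the scene stay as the last step left them, time stands still between calls to the robot, and variables do not carry over. Pictures are saved under pics/ and viewed, on a budget of 10 in all, crops included, one or two more only if the job needs it, and the job is handed in when it is done.

```bash
mkdir -p pics
python3 - <<'E'
from workcell import bot
import cv2,numpy as np
np.set_printoptions(precision=4,suppress=True)
for n in ("top","side"):
    cv2.imwrite(f"pics/{n}0.png",bot.camera(n)); c=bot.get_calibration(n); print(n,c)
o=bot.get_obs();print(o["time"],o["ee_pos"],o["tcp_rot"],o["opening"],bot.nose_length)
E
```

```text
top {'vfov': 49.53498487762835, 'cx': 319.9380262004075, 'cy': 235.70390314034552, 'camera_from_world': array([[ 0.0183, -0.9998,  0.0006, -0.0076],
       [-0.9985, -0.0183, -0.0507,  0.5639],
       [ 0.0507,  0.0003, -0.9987,  0.8295],
       [ 0.    ,  0.    ,  0.    ,  1.    ]])}
side {'vfov': 54.44807815481148, 'cx': 317.5211650735791, 'cy': 238.2866029060458, 'camera_from_world': array([[-0.8689, -0.4945, -0.0236,  0.4992],
       [-0.2622,  0.5   , -0.8254,  0.2007],
       [ 0.4199, -0.711 , -0.5641,  0.4536],
       [ 0.    ,  0.    ,  0.    ,  1.    ]])}
0.1 [0.2069 0.5095 0.3033] [-90.0002   0.0689  67.8971] 0.085184552998298 0.0726
```

View pics/top0.png

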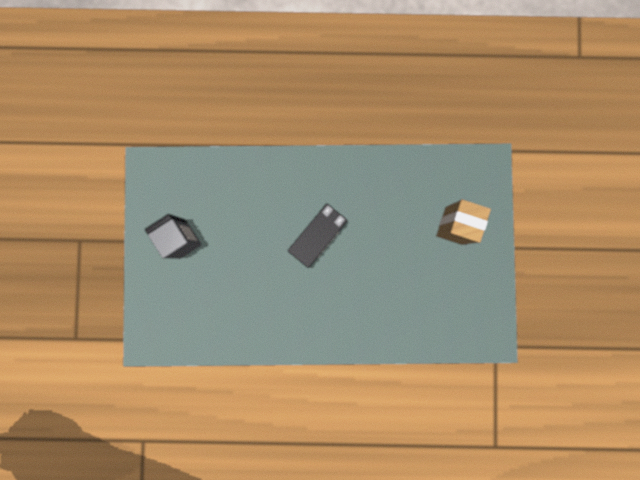

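View pics/side0.png

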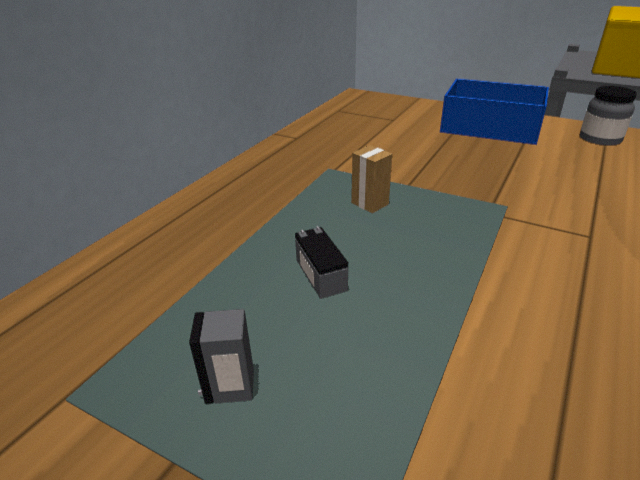

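The top view shows the standing battery at about (173,238), the twin at (318,236) and the carton at (464,222). In the side view, the standing battery's black lid is on its left side, with a tab at about (200,392). I'll enlarge the top view to get its axes.

```bash
python3 - <<'E'
import cv2,numpy as np
im=cv2.imread("pics/top0.png")[195:280,125:225]; a=cv2.resize(im,None,fx=6,fy=6,interpolation=cv2.INTER_CUBIC)
cv2.imwrite("pics/crop0.png",np.clip(a*1.5,0,255).astype(np.uint8))
E
cat > h.py <<'E'
from workcell import bot
import numpy as np,cv2
np.set_printoptions(precision=4,suppress=True)
def ray(n,u,v,z):
    c=bot.get_calibration(n); f=240/np.tan(np.radians(c["vfov"]/2)); T=np.array(c["camera_from_world"])
    d=T[:3,:3].T@[(u-c["cx"])/f,(v-c["cy"])/f,1]; o=-T[:3,:3].T@T[:3,3]
    return o+d*(z-o[2])/d[2]
def proj(n,p):
    c=bot.get_calibration(n); f=240/np.tan(np.radians(c["vfov"]/2)); T=np.array(c["camera_from_world"])
    q=T[:3,:3]@p+T[:3,3]; return np.array([c["cx"]+f*q[0]/q[2],c["cy"]+f*q[1]/q[2]])
E
```

```text
(no output)
```

View pics/crop0.png

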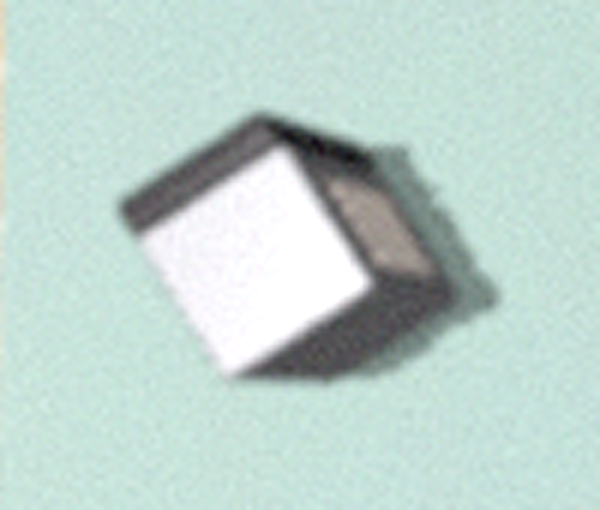

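The crop shows the top face's corners at about (120,208), (263,113), (372,283) and (232,377). The black lid is the edge between the first two, facing up and to the left.

Run:
```python
from h import *
P=np.array([ray("top",124.6+x/6,194.6+y/6,.101) for x,y in [(120,208),(263,113),(372,283),(232,377)]])
print(P)
c=P.mean(0); l=(P[0]+P[1]-P[2]-P[3])[:2]; w=(P[1]-P[0]+P[2]-P[3])[:2]
print("c",c,"lid dir deg",np.degrees(np.arctan2(l[1],l[0])),"len",np.linalg.norm(l)/2,"w",np.linalg.norm(w)/2,np.degrees(np.arctan2(w[1],w[0])))
for u,v in [(125,148),(511,144),(517,362),(124,366)]: print(ray("top",u,v,.004))
for u,v in [(318,236),]: print("twin",ray("top",u,v,.056))
from scipy.spatial.transform import Rotation as R
o=bot.get_obs(); print(R.from_euler('xyz',o["tcp_rot"],degrees=True).as_matrix())
# check side
a=np.arctan2(l[1],l[0]); x=np.array([np.cos(a),np.sin(a)]);y=np.array([-x[1],x[0]])
for sx in(1,-1):
  for sy in(1,-1):
    q=c[:2]+sx*.026*x+sy*.0215*y
    print(sx,sy,q,proj("side",[*q,.101]),proj("side",[*q,.004]))
```

```text
[[0.5642 0.258  0.101 ]
 [0.588  0.2241 0.101 ]
 [0.5471 0.1963 0.101 ]
 [0.5238 0.2295 0.101 ]]
c [0.5558 0.227  0.101 ] lid dir deg 34.70874365686559 len 0.0494462975806773 w 0.0409872670426208 -54.908497309498635
[0.7039 0.328  0.004 ]
[ 0.7223 -0.3111  0.004 ]
[ 0.3652 -0.3207  0.004 ]
[0.3472 0.3164 0.004 ]
twin [0.5613 0.0056 0.056 ]
[[ 0.3763 -0.0004 -0.9265]
 [ 0.9265 -0.0011  0.3763]
 [-0.0012 -1.     -0.    ]]
1 1 [0.5649 0.2595] [190.5865 340.9978] [206.4791 403.9399]
1 -1 [0.5894 0.2241] [196.2079 310.3108] [210.4872 372.2336]
-1 1 [0.5222 0.2299] [244.8428 336.5855] [254.7852 399.6188]
-1 -1 [0.5466 0.1945] [246.4904 306.4137] [255.6178 368.3757]
```

The side view agrees with this fit. The lid faces 34.7° in world, so I'll push along -n with the shut fingertips high on the lid. First I move over to the far side, staying high.

```bash
python3 -m crank '[{"travel":[-0.14,0,-1],"rot":[0,0,0],"claw":-1},{"travel":[-0.14,0,-1],"rot":[0,0,0],"claw":-1},{"travel":[-0.14,0,-1],"rot":[0,0,0],"claw":-1},{"travel":[-0.14,0,-1],"rot":[0,0,0],"claw":-1},{"travel":[-0.14,0,-1],"rot":[0,0,0],"claw":-1}]' 30
python3 -m crank '[{"travel":[-0.14,0,-1],"rot":[0,0,0],"claw":-1},{"travel":[-0.14,0,-1],"rot":[0,0,0],"claw":-1},{"travel":[-0.14,0,-1],"rot":[0,0,0],"claw":-1},{"travel":[-0.14,0,-1],"rot":[0,0,0],"claw":-1},{"travel":[-0.14,0,-1],"rot":[0,0,0],"claw":-1}]'
python3 -m crank '[{"travel":[-0.14,0,-1],"rot":[0,0.37,0],"claw":-1},{"travel":[-0.14,0,-1],"rot":[0,0.37,0],"claw":-1},{"travel":[-0.14,0,-1],"rot":[0,0.37,0],"claw":-1},{"travel":[-0.14,0,-1],"rot":[0,0.37,0],"claw":-1},{"travel":[-0.14,0,-1],"rot":[0,0.37,0],"claw":-1},{"travel":[-0.14,0,-1],"rot":[0,0.37,0],"claw":-1}]'
cat >> h.py <<'E'
def rel(target):
    from scipy.spatial.transform import Rotation as R
    o=bot.get_obs(); M=R.from_euler('xyz',o["tcp_rot"],degrees=True).as_matrix()
    print("t",o["time"],"pos",o["ee_pos"],"rot",o["tcp_rot"],"open",o["opening"],"F",o["wrist_force"],"share",M.T@(np.array(target)-o["ee_pos"])/.15)
C=np.array([.556,.227]);N=np.array([np.cos(np.radians(34.7)),np.sin(np.radians(34.7))])
E
python3 -c "
from h import *
rel([*(C+N*.071),.155])"
```

```text
time: 0.6
ee_pos: [0.3389, 0.4328, 0.3028]
tcp_rot: [-90.0, 0.1, 67.7]
wrist_force: [-0.4, -0.2, -0.3]
opening: 0.012
time: 1.1
ee_pos: [0.4699, 0.3567, 0.3023]
tcp_rot: [-89.9, 0.2, 67.7]
wrist_force: [-0.2, 0.7, 0.6]
opening: 0.0001
time: 1.7
ee_pos: [0.5994, 0.282, 0.3024]
tcp_rot: [-90.0, 0.2, 34.7]
wrist_force: [-0.8, 0.1, -0.1]
opening: 0.0001
t 1.7 pos [0.5994 0.282  0.3024] rot [-90.0037   0.1685  34.7392] open 0.0001243897319089055 F [-0.7549  0.1304 -0.0735] share [ 0.0295  0.9823 -0.137 ]
```

```bash
python3 -m crank '[{"travel":[0.03,0,-0.137],"rot":[0,0,0],"claw":-1},{"travel":[0.03,0.3,-0.137],"rot":[0,0,0],"claw":-1},{"travel":[0.03,0.6,-0.137],"rot":[0,0,0],"claw":-1},{"travel":[0.03,0.9,-0.137],"rot":[0,0,0],"claw":-1},{"travel":[0.03,0.98,-0.137],"rot":[0,0,0],"claw":-1},{"travel":[0.03,0.98,-0.137],"rot":[0,0,0],"claw":-1},{"travel":[0.03,0.98,-0.137],"rot":[0,0,0],"claw":-1}]'
python3 - <<'E'
from h import *
cv2.imwrite("pics/side1.png",bot.camera("side"))
rel([*(C+N*.071),.155])
E
```

```text
time: 2.4
ee_pos: [0.6146, 0.2685, 0.1583]
tcp_rot: [-90.0, -0.0, 34.9]
wrist_force: [0.8, 0.4, 0.9]
opening: -0.0001
t 2.45 pos [0.6151 0.2684 0.1588] rot [-90.0504  -0.0728  34.8304] open -0.0005698323846517493 F [ 0.2623 -0.7038  0.3661] share [-0.0077  0.0253 -0.0028]
```

View pics/side1.png

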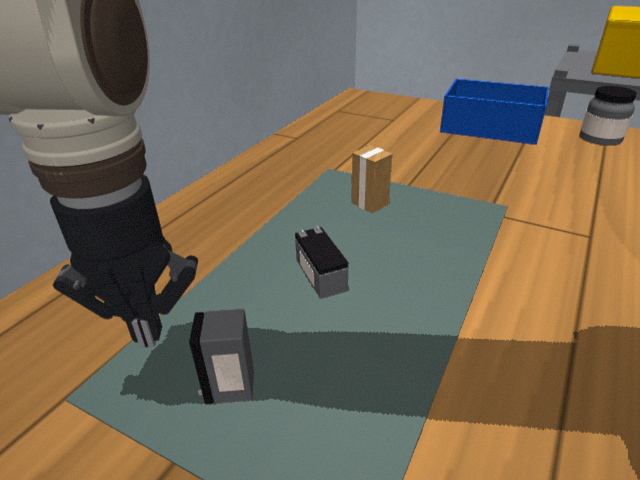

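The closed fingertips sit about 30 mm off the lid, with tips near (145,338), level with the upper part of the battery. I'll push slowly along -tool x.

```bash
python3 -m crank '[{"travel":[-0.06,0.03,0],"rot":[0,0,0],"claw":-1},{"travel":[-0.12,0.03,0],"rot":[0,0,0],"claw":-1},{"travel":[-0.16,0.03,0],"rot":[0,0,0],"claw":-1},{"travel":[-0.19,0.03,0],"rot":[0,0,0],"claw":-1},{"travel":[-0.22,0.03,0],"rot":[0,0,0],"claw":-1},{"travel":[-0.25,0.03,0],"rot":[0,0,0],"claw":-1},{"travel":[-0.28,0.03,0],"rot":[0,0,0],"claw":-1},{"travel":[-0.31,0.03,0],"rot":[0,0,0],"claw":-1},{"travel":[-0.34,0.03,0],"rot":[0,0,0],"claw":-1},{"travel":[-0.34,0.03,0],"rot":[0,0,0],"claw":-1}]'
python3 - <<'E'
from h import *
cv2.imwrite("pics/side2.png",bot.camera("side"))
rel([*C,.155])
E
```

```text
time: 3.45
ee_pos: [0.5726, 0.2389, 0.154]
tcp_rot: [-90.0, -0.0, 34.8]
wrist_force: [0.8, 0.9, 0.2]
opening: -0.0001
t 3.5 pos [0.5728 0.2391 0.154 ] rot [-90.0445  -0.032   34.8261] open -0.00042757122248081834 F [ 0.5641  0.5989 -0.7012] share [-0.1381 -0.0068 -0.0019]
```

View pics/side2.png

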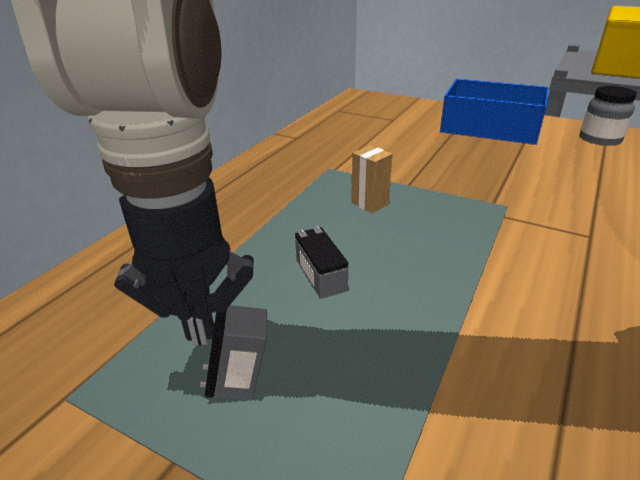

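It is tipping cleanly, about 15° so far, with its bottom-right edge still at (250,397). I'll keep going slowly.

```bash
python3 -m crank '[{"travel":[-0.03,0,0],"rot":[0,0,0],"claw":-1},{"travel":[-0.06,0,0],"rot":[0,0,0],"claw":-1},{"travel":[-0.09,0,0],"rot":[0,0,0],"claw":-1},{"travel":[-0.12,0,0],"rot":[0,0,0],"claw":-1},{"travel":[-0.15,0,0],"rot":[0,0,0],"claw":-1},{"travel":[-0.18,0,0],"rot":[0,0,0],"claw":-1},{"travel":[-0.21,0,0],"rot":[0,0,0],"claw":-1},{"travel":[-0.24,0,0],"rot":[0,0,0],"claw":-1},{"travel":[-0.26,0,0],"rot":[0,0,0],"claw":-1},{"travel":[-0.26,0,0],"rot":[0,0,0],"claw":-1},{"travel":[-0.26,0,0],"rot":[0,0,0],"claw":-1}]'
python3 - <<'E'
from h import *
cv2.imwrite("pics/side3.png",bot.camera("side"))
rel([*C,.155])
E
```

```text
time: 4.6
ee_pos: [0.5409, 0.2168, 0.1541]
tcp_rot: [-90.0, -0.0, 34.8]
wrist_force: [0.6, 0.3, -0.5]
opening: 0.0
t 4.65 pos [0.5409 0.2169 0.154 ] rot [-90.0468  -0.0458  34.827 ] open 0.0001932396004453514 F [ 0.0734  0.2015 -0.0795] share [ 0.1211 -0.0064 -0.0018]
```

View pics/side3.png

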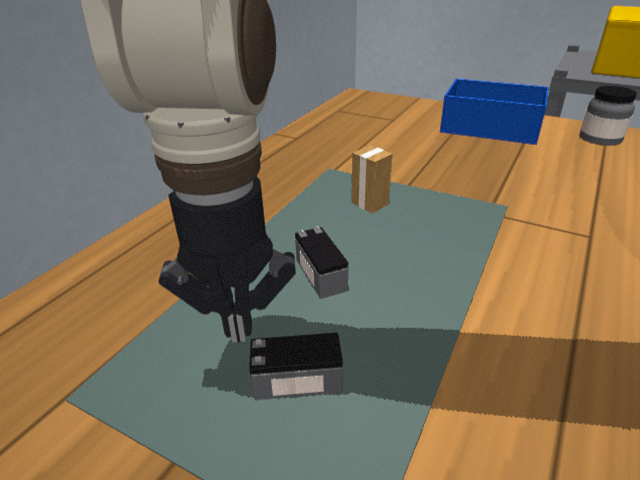

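The battery has fallen onto its base: lid and terminals are on top at about (295,352), and it looks level. The twin and carton look unmoved. Next I raise the arm straight up and check.

```bash
python3 -m crank '[{"travel":[0.1,-0.3,0],"rot":[0,0,0],"claw":-1},{"travel":[0.3,-0.6,0],"rot":[0,0,0],"claw":-1},{"travel":[0.5,-0.9,0],"rot":[0,0,0],"claw":-1},{"travel":[0.7,-1,0],"rot":[0,0,0],"claw":-1},{"travel":[0.7,-1,0],"rot":[0,0,0],"claw":-1},{"travel":[0.7,-1,0],"rot":[0,0,0],"claw":-1},{"travel":[0.7,-1,0],"rot":[0,0,0],"claw":-1}]'
python3 - <<'E'
from h import *
s=bot.camera("side"); cv2.imwrite("pics/side4.png",s)
a=cv2.imread("pics/side0.png")
for n,(x0,x1,y0,y1) in dict(twin=(285,360,220,305),carton=(345,400,142,216)).items(): print(n,"mean |diff|",cv2.absdiff(a,s)[y0:y1,x0:x1].mean())
e=C-N*.0745
for sx in(1,-1):
  for sy in(1,-1): 
    q=e+sx*.0485*N+sy*.0215*np.array([-N[1],N[0]]); print("expected lid corner",proj("side",[*q,.056]))
E
```

```text
time: 5.35
ee_pos: [0.6263, 0.2764, 0.3028]
tcp_rot: [-90.0, 0.1, 34.8]
wrist_force: [-0.1, 0.7, -0.6]
opening: 0.0002
twin mean |diff| 9.93437908496732
carton mean |diff| 11.242997542997543
expected lid corner [249.5425 367.5533]
expected lid corner [250.7902 336.7414]
expected lid corner [343.5107 359.548 ]
expected lid corner [338.3344 329.6247]
```

View pics/side4.png

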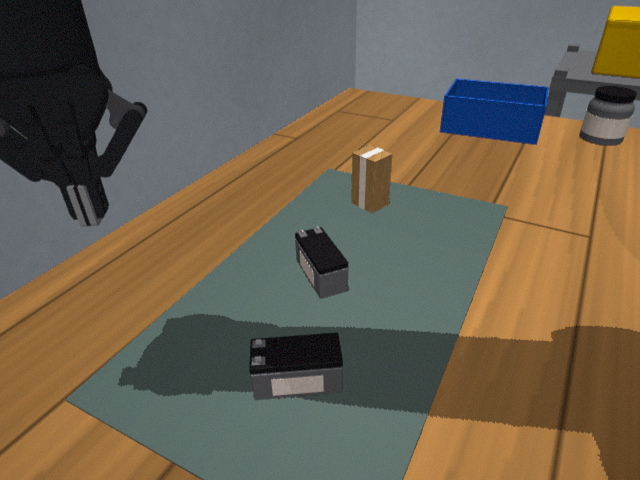

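The lid's corners are at about (250,369), (250,338), (342,361) and (340,334), within about 5 px of where a battery lying flat should put them. The gripper is well clear, so I'm handing in.

```bash
python3 -c "
from workcell import bot
print(bot.job_done())"
```

```text
the job is handed in; nothing more can be done
None
```

The standing battery now rests flat on the mat with its lid and terminals on top, and I've handed the job in. I tipped it over its bottom edge by pushing slowly, high on the lid, with the shut fingertips. The arm then lifted clear, and its clock read about 5.4 s.

- **Battery:** in the last side view its lid corners are within about 5 px of where a flat battery tipped over that edge should be. Wrist force readings stayed around 1 N, which is noise level.
- **Twin and carton:** both are at the same pixel positions as at the start, by eye. The automatic comparison of before and after pictures was not clean: it gave a mean difference of about 10 grey levels for each. I put that down to noise or a change in lighting and did not look into it further.
- **Not checked:** I did not measure the battery's final tilt in degrees or take a last picture from above.

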